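# Lock the wash head and hold the plate washer's cover at the index mark

### The job

On the plate washer, first turn the black knurled lock collar clockwise (seen from above) until its white pointer stands at the red mark, with the smoked cover still shut. Then take the cover by its yellow grip, swing it up until it stands at the angle of the orange index clamp on the white quadrant, and finish while holding it there: the cover falls shut if let go. Leave the index clamp and everything else standing about where it is.

Things in the scene. Friction and masses are not known exactly. Their poses are not given: they have to be found in the camera images.
- washer: Plate washer, fixed, turned up to 0.3 rad. Origin on the bench; x from its front (facing the robot) to its rear, y to its left, z up. Black base 60 mm high, x -140 to 190 mm; grey rear housing 130 mm high, x 97 to 203; light grey right pod, top at 100 mm, y -115 to -225; at its left (y 116) a white upright quadrant 4 mm thick, arc of 115 to 141 mm radius about the hinge, top at 266 mm, ticks every 10 degrees.
- cover_hinge (a point): Mid-point of the cover's hinge line, fixed to the washer, 90 mm behind the washer's origin and 125 mm above the bench. Axes as the washer's: y runs along the hinge line.
- cover (a joint): Angle of the cover in rad: 0 shut (level), grows as its front edge swings up, stop at 1.35. Nearly free hinge: it falls shut whenever not held. Cover 0.25 to 0.5 kg, smoked, 180 mm wide, 165 mm deep, with a 34 mm skirt hanging down at its front and sides.
- cover_grip (a point): Centre of the cover's yellow grip, moving with it: a cylinder 18 mm in diameter, 24 mm long, axis along the hinge line, on a 12 mm wide black stem, 39 mm in front of the cover's front edge and 205 mm from the hinge line. Its flat ends, 24 mm apart, can be pinched from above; it then pivots between the fingers as the cover swings. Its x axis points to the hinge line.
- cover_pointer (a point): Tip of the small yellow pointer on the cover's left edge, beside the quadrant, 128 mm from the hinge line; moves with the cover, its x axis points to the hinge line.
- index (a joint): Angle in rad of the orange index clamp on the quadrant, same scale and hinge line as cover; somewhere from 0.55 to 1.05. The cover stands at the mark when cover equals this. The clamp is stiff and not to be shifted.
- index_mark (a point): Reading point of the orange index clamp (a 34 x 14 x 7 mm block on the quadrant's outer side with a 10 mm round peg across the rim), 128 mm from the hinge line; its x axis points to the hinge line.
- collar (a joint): Angle of the lock collar in rad, growing clockwise seen from above: 0 with its white pointer at the short black (open) mark, 1.2 at the red locked mark; stops at -0.15 and 1.6, so it can be turned too far. Starts between -0.1 and 0.35, turns stiffly (0.12 N m), stays where it is left, cannot be pulled off.
- collar_grip (a point): Point on the lock collar's vertical axis at the height to grip it, 130 mm above the bench, 110 mm in front and 170 mm to the right of the hinge point. Black knurled ring, 49 mm in diameter (51 over the look-only knurls), from 102 to 144 mm above the bench, a white pointer on its top and side, round a steel column whose top is at 149 mm.
- locked_mark (a point): Centre of the red locked mark, a 20 x 6 mm bar on the pod's top, 40 mm from the collar's axis, on its rear side (the washer's +x).
- plate_in: Bystander, not to be moved: 96-well plate lying in the washer's carrier under the cover. Origin at the centre of its underside.
- vial: Bystander, not to be moved: small amber bottle standing on the rear of the washer's right-hand pod. Origin at the centre of its underside.
- trough: Bystander, not to be moved: open white reagent trough on the washer's rear housing. Origin at the centre of its underside.
- plate_lidded: Bystander, not to be moved: lidded 96-well plate on the bench. Origin at the centre of its underside.
- tip_box: Bystander, not to be moved: blue pipette tip box on the bench. Origin at the centre of its underside.
- tube_rack: Bystander, not to be moved: orange tube rack on the bench. Origin at the centre of its underside.
- wash_bottle: Bystander, not to be moved: white bottle with red cap, 150 mm tall, on the bench. Origin at the centre of its underside.
- pipette: Bystander, not to be moved: pipette lying on the bench. Origin at the centre of its underside.

How it is judged:
By the outcome, as a careful person would: the job done as asked, in the order asked, and still so for the second after the job is handed in, while the arm keeps its last pose, push and grip.
It also fails if it takes over 51 s, if anything falls off the work surface, if the arm or the gripper's body presses on something with over 40 N, if the wrist force passes 120 N, or if a joint passes its speed limit or range.

### The arm

A 6-joint arm with a two-finger parallel gripper is mounted at the origin on the work surface. World frame = base frame: x ahead of the robot, y to its left, z up, the work surface at z = 0. Lengths are in m, angles in rad, forces in N, time in s.
With the tool pointing down it reaches from about 0.4 to 0.925 m from the base axis. Payload 12.5 kg.
Tool frame: the origin (TCP) lies between the finger pads; the fingertips stand 22 mm ahead of it and the grasp point (between the pads) lies 3 mm ahead of it; z points along the fingers, y is the line along which they close (so a half turn about z gives the same grasp; the last joint's range is limited). The gripper opens to 95 mm and grips with 3 to 60 N. Pads are 20 mm wide; open, the fingers measure 119 mm over their backs; the gripper's body (75 mm by 180 mm) begins 59 mm behind the grasp point.
Start: joints at [-1.268, 0.491, 1.559, -0, 1.092, -0.106], TCP at [0.248, -0.574, 0.237] pointing down, gripper open.
Joint ranges: [-3.1, 3.1], [-0.84, 2.19], [0.05, 2.79], [-1.13, 4.28], [0.06, 2.93], [-2.69, 2.69]. Speed limits (rad/s): [2.22, 2.22, 2.79, 3.14, 3.14, 3.14].

### API

Orientations are given as [roll, pitch, yaw] about the fixed x, y, z axes, in that order (R = Rz(yaw) Ry(pitch) Rx(roll)).
In Python, from workcell import robot gives the robot as it stands. Calls block until the motion is done:
- robot.move_ptp(position, orientation): joint-space move of the TCP to a pose.
- robot.move_linear(position, rotation=None, velocity=0.15): straight line of the TCP; rotation=None keeps the orientation; velocity is the mean speed in m/s.
- robot.movej(angles): joint-space move.
- robot.command_gripper(opening, squeeze=None): finger opening in m; squeeze is the grip in N (None keeps the last); returns when the fingers have stopped.
- robot.dwell(seconds).
- robot.solve_ik(position, orientation): joint angles nearest the present ones, or None.
- robot.get_obs(): the state.
- robot.capture(name): name is "side" or "top"; returns the picture (400x640x3 uint8, blue, green, red); there is no depth.
- robot.calibration(name): a dict with "fx", "fy", "cx", "cy" (pixels), "cam_to_world" (4x4, takes a point from camera to world coordinates). Camera axes: x right, y up, looking along -z (the intrinsics and any distortion apply to the point x, -y, -z); pixel columns grow to the right and rows downward; lengths in m; the calibration is good to about 2 mm. A picture is of the moment at which its call begins. calibration takes no time and is no camera call.
A pose or a line that the arm cannot do raises robot.IKError and nothing moves.
- robot.job_done(): hands the job in; it is judged then, once.
The state is a dict: "time": time; "qpos": joint angles; "joint_velocities": joint speeds; "joint_torque": joint torques, N m; "position": TCP position; "tool_rot": TCP orientation; "contact_force": force on the tool from outside, world axes, zero at the start; "ft_torque": the same for the moment, N m; "grip_width": finger opening in m; "grip_force": force on a finger pad.
Only numpy, scipy, OpenCV 4.12 (cv2) and the standard library are available. Lean on these libraries where they do the work, as an engineer would, in place of code of your own. Each camera call takes 0.05 s, during which the arm holds its last target. There are 200 camera calls.

## Working session

There is one attempt and no reset: what is moved stays moved. The work goes in short steps, each a Python script; the robot and the scene stay as the last script left them, time stands still between calls to the robot, and variables do not carry over. Pictures are saved under pics/ and viewed, at most 10 in all, crops included, and the job is handed in when it is done.

```bash
mkdir -p pics
python3 - <<'E'
from workcell import robot
import cv2
for n in("side","top"):
    cv2.imwrite(f"pics/{n}0.png",robot.capture(n)); c=robot.calibration(n); print(n,{k:(v if k!="cam_to_world" else [[round(float(y),4) for y in x] for x in v]) for k,v in c.items()})
o=robot.get_obs();print(o['time'],o['position'],o['tool_rot'])
E
```

```text
side {'fx': 500.3513647887973, 'fy': 500.3513647887973, 'cx': 322.14061787846276, 'cy': 198.5355631802474, 'cam_to_world': [[-0.9998, -0.0155, -0.0157, 0.5011], [-0.0005, -0.6964, 0.7177, 1.1524], [-0.0221, 0.7175, 0.6962, 1.2356], [0.0, 0.0, 0.0, 1.0]]}
top {'fx': 390.9343346998056, 'fy': 390.9343346998056, 'cx': 322.5430161549759, 'cy': 199.24581258551646, 'cam_to_world': [[0.018, 0.983, -0.1826, 0.2693], [-0.9994, 0.023, 0.0251, 0.0124], [0.0289, 0.1821, 0.9829, 1.4687], [0.0, 0.0, 0.0, 1.0]]}
0.1 [ 0.24843107 -0.57329039  0.23613985] [-3.14063279e+00 -1.21738598e-04  4.08806516e-01]
```

View pics/side0.png

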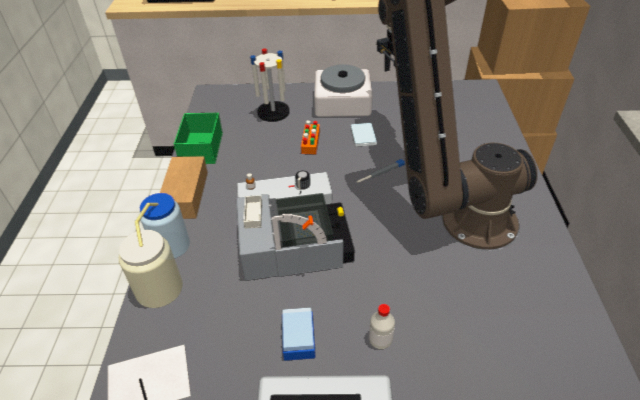

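View pics/top0.png

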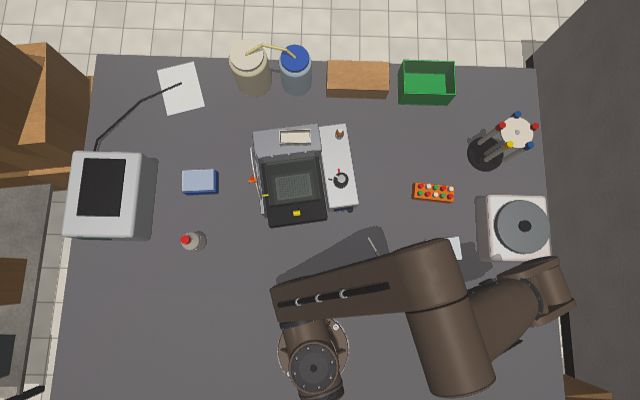

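The side view shows the washer around (290,225), with the yellow grip at (340,212), the orange clamp at (308,222) and the collar at (303,180). In the top view the grip is at (297,213), the collar at (341,180) and the clamp at (252,180). I'll zoom in and get mask centroids.

```bash
cat > h.py <<'E'
import numpy as np, cv2
from workcell import robot
def ray(n,u,v):
    c=robot.calibration(n);T=np.array(c["cam_to_world"])
    d=T[:3,:3]@np.array([(u-c["cx"])/c["fx"],-(v-c["cy"])/c["fy"],-1]);return T[:3,3],d/np.linalg.norm(d)
def onz(n,u,v,z):
    o,d=ray(n,u,v);return o+d*(z-o[2])/d[2]
def tri(a,b):
    (o1,d1),(o2,d2)=ray("side",*a),ray("top",*b)
    s=np.linalg.lstsq(np.c_[d1,-d2],o2-o1,rcond=None)[0]
    p,q=o1+s[0]*d1,o2+s[1]*d2;return (p+q)/2,np.linalg.norm(p-q)
def proj(n,p):
    c=robot.calibration(n);T=np.array(c["cam_to_world"]);x=T[:3,:3].T@(np.array(p)-T[:3,3])
    return np.array([c["cx"]+c["fx"]*x[0]/-x[2],c["cy"]+c["fy"]*x[1]/x[2]])
def blobs(img,lo,hi,box,amin=4):
    x0,y0,x1,y1=box;m=cv2.inRange(cv2.cvtColor(img[y0:y1,x0:x1],cv2.COLOR_BGR2HSV),lo,hi)
    n,_,s,c=cv2.connectedComponentsWithStats(m)
    return [(c[i]+[x0,y0],s[i][:4]+[x0,y0,0,0],s[i][4]) for i in range(1,n) if s[i][4]>=amin]
E
python3 - <<'E'
from h import *
B={"side":(225,160,365,285),"top":(240,115,370,235)}
for n in B:
    i=cv2.imread(f"pics/{n}0.png");x0,y0,x1,y1=B[n]
    for nm,lo,hi in(("yellow",(22,150,120),(35,255,255)),("orange/red",(0,170,120),(16,255,255)),("red2",(170,120,100),(180,255,255))):
        for b in blobs(i,lo,hi,B[n],3): print(n,nm,np.round(b[0],1),b[1],b[2])
    f=6 if n=="top" else 5
    if n=="top": x0,y0,x1,y1=240,120,370,232; f=5
    cv2.imwrite(f"pics/{n}0z.png",cv2.resize(i[y0:y1,x0:x1],None,fx=f,fy=f,interpolation=cv2.INTER_CUBIC)[:600])
E
```

```text
side yellow [340.2 211. ] [337 207   7   9] 48
side orange/red [249.8 180.7] [246 179   8   4] 18
side orange/red [308.  222.3] [302 216  11  14] 69
top yellow [264.7 194.9] [262 194   6   3] 11
top yellow [296.1 212.8] [293 210   7   6] 34
top orange/red [338.2 170.2] [338 169   2   3] 4
top orange/red [252.3 179.4] [249 176   8   7] 34
```

View pics/side0z.png

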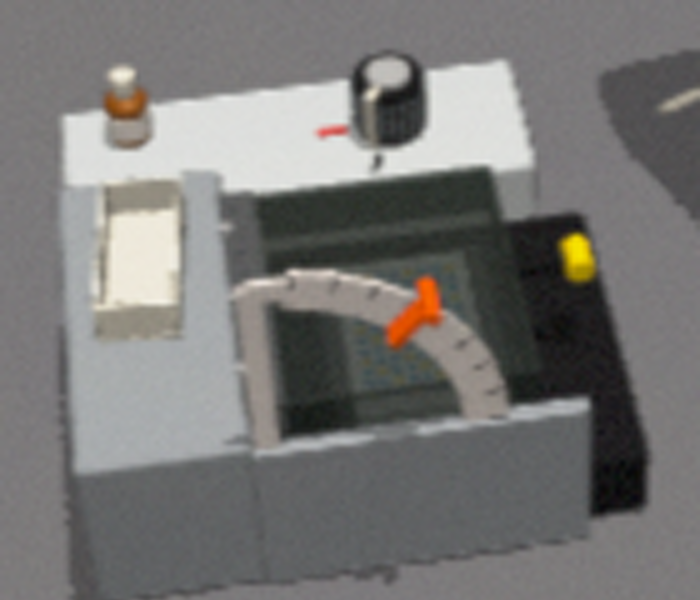

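View pics/top0z.png

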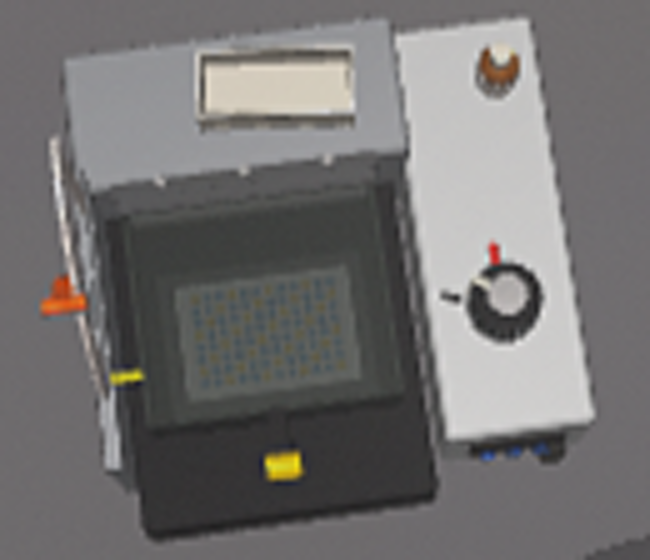

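The crops give the steel column top at about (341.6,179.2) in top and (302.6,174.4) in side. The white pointer is between the black and red marks. Next I'll triangulate and check against the given geometry.

Run:
```python
from h import *
t=lambda x,y:((x+.5)/5-.5+240,(y+.5)/5-.5+120)
s=lambda x,y:((x+.5)/5-.5+225,(y+.5)/5-.5+160)
p=lambda *a:print(*[np.round(x,4) if not isinstance(x,str) else x for x in a])
g=tri((340.2,211),(296.1,212.8));p("grip",*g)
c=tri(s(388,71),t(509,296));p("column top (.149)",*c, onz("top",*t(509,296),.149))
a,b=onz("top",*t(528,22),.1),onz("top",*t(593,415),.1);d=a-b;p("pod right edge",a,b,np.linalg.norm(d),"yaw",np.arctan2(d[1],d[0]))
f=c[0]-g[0];p("yaw from grip-collar",np.arctan2(f[1],f[0])-np.arctan2(-.17,.095),np.linalg.norm(f[:2]),"exp",np.hypot(.17,.095))
r=onz("top",*t(494,253),.1);rs=onz("side",*s(333,131),.1);p("red",r,rs)
k=onz("top",*t(451,296),.1);p("black",k)
q=onz("top",*t(480,283),.144);p("pointer",q)
C=onz("top",*t(509,296),.149)
for n,x in(("red",r),("black",k),("ptr",q)): e=x-C;p(n,np.arctan2(e[1],e[0]),np.linalg.norm(e[:2]))
m=tri((308,222.3),(252.3,179.4));p("clamp",*m)
yp=onz("top",264.7,194.9,.125);p("cover ptr",yp)
```

```text
grip [0.4693 0.0686 0.129 ] 0.0018
column top (.149) [ 0.5899 -0.0858  0.1486] 0.0031 [ 0.5882 -0.0856  0.149 ]
pod right edge [ 0.8087 -0.1014  0.1   ] [ 0.5144 -0.15    0.1   ] 0.2983 yaw 0.1638
yaw from grip-collar 0.1534 0.1959 exp 0.1947
red [ 0.6317 -0.078   0.1   ] [ 0.6306 -0.0819  0.1   ]
black [ 0.599  -0.0474  0.1   ]
pointer [ 0.5982 -0.0656  0.144 ]
red 0.1712 0.0442
black 1.2951 0.0397
ptr 1.106 0.0224
clamp [0.5612 0.2092 0.2297] 0.0033
cover ptr [0.5296 0.1802 0.125 ]
```

Everything agrees: grip-to-collar distance is 196 mm against an expected 195, and yaw is about 0.157. The hinge comes out near (0.671,0.100), the collar at about 0.25 rad and the index at about 0.85. I'll grip the collar now.

Run:
```python
from h import *
P=lambda z:[0.5888,-0.0857,z]
y=0.53
robot.move_ptp(P(.24),[np.pi,0,y])
robot.move_linear(P(.133),velocity=.12)
robot.command_gripper(.047,4)
o=robot.get_obs();print(o['time'],o['position'],o['tool_rot'],o['contact_force'],o['ft_torque'],o['grip_width'],o['grip_force'],o['qpos'])
```

```text
4.1083 [ 0.58857106 -0.08538583  0.13298595] [-3.14086990e+00  2.44356252e-04  5.29916629e-01] [-0.69036161  3.79761104  1.63608225] [ 0.62675406  0.29021899 -0.0258626 ] 0.04894237509528226 4.000059887766838 [-2.55245231e-01  5.68715129e-01  1.73961327e+00  4.56984578e-04
  8.33948073e-01  7.85327365e-01]
```

Run:
```python
from h import *
def rep(t):
    o=robot.get_obs();print(t,round(o['time'],2),*[np.round(o[k],3) for k in('position','tool_rot','contact_force','ft_torque','grip_width','grip_force')])
p=np.array([.5888,-.0857,.133])
for k in(1,2):
    q=p+.001*k*np.array([-.506,.863,0]);robot.move_linear(q,velocity=.02);rep(k)
robot.command_gripper(.045,25);rep("tight")
for y in(.3,.0,-.35):
    robot.move_linear(q,[np.pi,0,y]);rep(y)
robot.command_gripper(.085)
robot.move_linear([q[0],q[1],.26],velocity=.2)
a=robot.get_obs()['time']
robot.move_ptp([.4693,.0686,.26],[np.pi,0,.157])
for n in("side","top"): cv2.imwrite(f"pics/{n}1.png",robot.capture(n))
i=cv2.imread("pics/top1.png")[150:210,310:370];j=cv2.imread("pics/side1.png")[160:210,270:330]
cv2.imwrite("pics/z1.png",np.hstack([cv2.resize(i,(400,400),interpolation=cv2.INTER_CUBIC),cv2.resize(j,(400,400),interpolation=cv2.INTER_CUBIC)]))
rep("end")
```

```text
1 4.36 [ 0.589 -0.085  0.133] [ 3.141 -0.     0.53 ] [ 1.236 -3.915 -0.592] [-0.464 -0.168 -0.061] 0.049 3.999
2 4.61 [ 0.588 -0.085  0.133] [ 3.14e+00 -1.00e-03  5.30e-01] [ 2.791 -7.738 -3.198] [-1.276 -0.433 -0.067] 0.05 4.001
tight 4.83 [ 0.589 -0.085  0.133] [ 3.139e+00 -1.000e-03  5.300e-01] [ 3.912 -8.258 -2.434] [-1.362 -0.484 -0.017] 0.049 24.997
0.3 5.21 [ 0.588 -0.085  0.133] [ 3.14e+00 -1.00e-03  2.99e-01] [ 1.962 -6.149 -2.149] [-0.809 -0.351 -0.098] 0.049 24.998
0.0 5.66 [ 0.588 -0.084  0.133] [-3.142e+00 -1.000e-03  3.000e-03] [ 3.269  0.052 -1.516] [ 0.138 -0.542 -0.109] 0.049 24.998
-0.35 6.16 [ 0.588 -0.083  0.133] [-3.14e+00 -1.00e-03 -3.48e-01] [ 5.234  5.624 -1.163] [ 1.211 -0.872 -0.156] 0.049 24.998
end 8.63 [0.47  0.068 0.26 ] [3.141 0.    0.155] [-0.057 -0.285  0.184] [0.02  0.027 0.063] 0.085 0.0
```

View pics/z1.png

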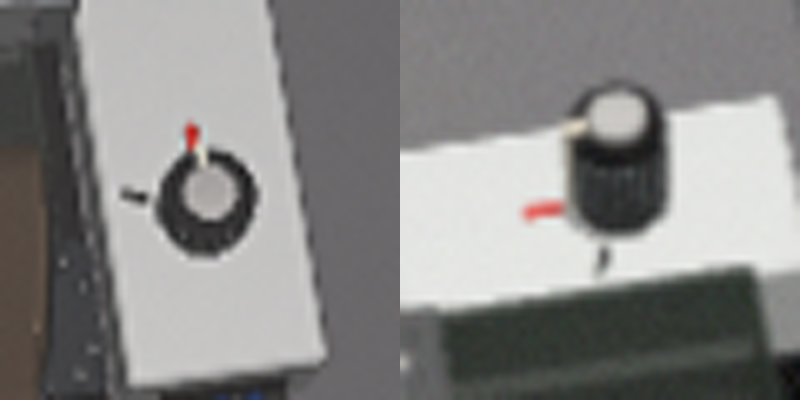

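The pointer is now close to the red mark: at (201,155) in the top crop, with red at (192,137). I'll measure it with angular brightness profiles around the collar axis.

```bash
cat > prof.py <<'E'
from h import *
def prof(n,img,cpx,rs,z,key,lo,hi):
    C=onz(n,*cpx,.149)
    th=np.arange(lo,hi,.02);acc=0
    for r in rs:
        P=np.array([proj(n,[C[0]+r*np.cos(t),C[1]+r*np.sin(t),z]) for t in th]).astype(np.float32)
        s=cv2.remap(img,P[:,:1],P[:,1:],cv2.INTER_LINEAR)[:,0].astype(float)
        acc=acc+key(s)
    w=acc-np.percentile(acc,60);w[w<.4*w.max()]=0
    return (th*w).sum()/w.sum(),w.max()/len(rs)
br=lambda s:s.min(1); red=lambda s:s[:,2]-s[:,1]; dk=lambda s:-s.max(1)
E
python3 - <<'E'
from prof import *
t=lambda x,y:((x+.5)/6.667-.5+310,(y+.5)/6.667-.5+150)
s=lambda x,y:((x-400+.5)/6.667-.5+270,(y+.5)/8-.5+160)
for n,c in(("top",t(210,190)),("side",s(617,114))):
    i=cv2.imread(f"pics/{n}1.png")
    print(n,onz(n,*c,.149).round(4),"ptr",prof(n,i,c,[.019,.021,.0225],.144,br,-.6,1.6),"red",prof(n,i,c,[.034,.039,.044],.1,red,-.5,.9),
     "black",prof(n,i,c,[.036,.04,.044],.1,dk,1.0,1.7))
i=cv2.imread("pics/top0.png");c=(341.4,178.8);print("start",prof("top",i,c,[.019,.021,.0225],.144,br,-.6,1.9))
E
```

```text
top [ 0.5908 -0.0844  0.149 ] ptr (np.float64(0.20611474561114584), np.float64(121.13333333333334)) red (np.float64(0.1735935706084966), np.float64(97.33333333333333)) black (np.float64(1.3711693500998945), np.float64(91.86666666666667))
side [ 0.5916 -0.086   0.149 ] ptr (np.float64(0.0774678111587989), np.float64(95.0)) red (np.float64(0.08537661050545146), np.float64(107.86666666666667)) black (np.float64(1.3419730161032932), np.float64(69.46666666666665))
start (np.float64(1.0248072457036708), np.float64(110.0))
```

The collar is at about 1.19 on average: 1.17 from the top view, 1.21 from the side, and 1.21 from the turn itself. It is locked, so I'll pinch the grip and swing the cover partway.

```bash
cat > arc.py <<'E'
from h import *
W=.157;H=np.array([.6715,.100,.125]);U=np.array([np.cos(W),np.sin(W),0])
def gp(a,r=.205): return H-U*r*np.cos(a)+np.array([0,0,r*np.sin(a)])
def tcp(a): return gp(a)+[0,0,.003]
def rep(t):
    o=robot.get_obs();e=o['position']-[0,0,.003]-H
    print(t,round(o['time'],2),*[np.round(o[k],3) for k in('position','contact_force','grip_width','grip_force')],"ang",np.round(np.arctan2(e[2],-(e@U)),3),"r",np.round(np.hypot(e[2],e@U),4))
E
python3 - <<'E'
from arc import *
robot.command_gripper(.05)
robot.move_linear(tcp(0),[np.pi,0,W],velocity=.1)
robot.command_gripper(.022,5);rep("soft")
robot.command_gripper(.022,20);rep("grip")
for a in(.1,.2,.3,.4): robot.move_linear(tcp(a),velocity=.06);rep(a)
E
```

```text
soft 11.47 [0.469 0.068 0.128] [-1.076  4.536  2.39 ] 0.024 5.0 ang 0.0 r 0.205
grip 11.68 [0.469 0.068 0.128] [-0.743  5.777  1.956] 0.024 20.0 ang 0.0 r 0.205
0.1 12.18 [0.47  0.068 0.149] [ 0.443  6.358 -2.401] 0.024 20.0 ang 0.1 r 0.205
0.2 12.67 [0.473 0.069 0.169] [ 0.989  5.768 -2.15 ] 0.024 20.0 ang 0.2 r 0.205
0.3 13.16 [0.478 0.07  0.189] [-0.302  5.327 -2.603] 0.024 20.0 ang 0.3 r 0.205
0.4 13.65 [0.485 0.071 0.208] [ 0.447  4.941 -2.515] 0.024 20.0 ang 0.4 r 0.205
```

Forces are low and it tracks cleanly. I'll go on to 0.82 and compare the cover pointer with the clamp.

Run:
```python
from arc import *
for a in(.52,.64,.76,.82): robot.move_linear(tcp(a),velocity=.06)
rep(a)
for n in("side","top"):
    i=robot.capture(n);cv2.imwrite(f"pics/{n}2.png",i)
    for nm,lo,hi in(("yellow",(22,120,100),(35,255,255)),("orange",(0,170,120),(16,255,255))):
        for b in blobs(i,lo,hi,(225,150,365,285),3): print(n,nm,np.round(b[0],1),b[1],b[2])
i=cv2.imread("pics/side2.png")[195:255,270:350];j=cv2.imread("pics/top2.png")[150:210,235:315]
cv2.imwrite("pics/z2.png",np.hstack([cv2.resize(x,(400,300),interpolation=cv2.INTER_CUBIC) for x in(i,j)]))
```

```text
0.82 15.68 [0.533 0.079 0.278] [-0.696  6.727 -2.564] 0.024 20.0 ang 0.821 r 0.2051
side yellow [305.2 216.2] [304 215   3   3] 6
side orange [302.5 151.5] [302 150   2   4] 8
side orange [249.7 180.7] [246 179   8   4] 19
side orange [308. 222.] [302 215  11  14] 70
top orange [338. 170.] [338 169   1   3] 3
top orange [252.3 179.3] [249 175   8   8] 36
```

View pics/z2.png

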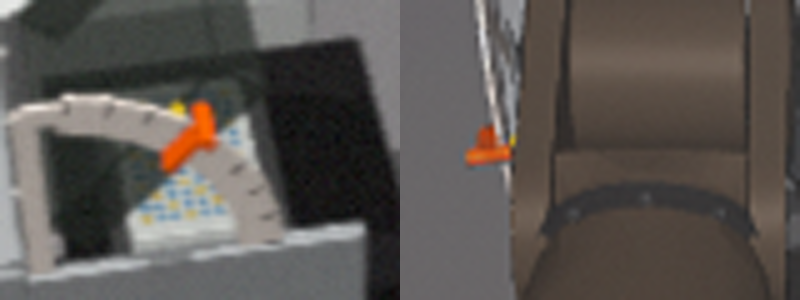

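The side crop shows the yellow pointer tip at pixel (305,216), just behind the rim. It sits slightly on the hinge side of the orange clamp at (308,222), and parallax matters because they lie in different planes. I'll intersect the rays with the clamp plane to get angles.

Run:
```python
from arc import *
V=np.array([-np.sin(W),np.cos(W),0])
def pol(n,u,v,y):
    o,d=ray(n,u,v);p=o+d*((y-(o-H)@V)/(d@V))-H;return np.hypot(p[2],p@U),np.arctan2(p[2],-(p@U))
i=cv2.imread("pics/side2.png")
s=4;B=cv2.resize(i[205:240,295:325],None,fx=s,fy=s,interpolation=cv2.INTER_CUBIC)
m=cv2.inRange(cv2.cvtColor(B,cv2.COLOR_BGR2HSV),(0,170,110),(16,255,255))
ys,xs=np.nonzero(m);
R=np.array([pol("side",(x+.5)/s-.5+295,(y+.5)/s-.5+205,.125) for x,y in zip(xs,ys)])
for a in np.arange(.100,.165,.005):
    k=(R[:,0]>=a)&(R[:,0]<a+.005)
    if k.sum(): print(round(a,3),k.sum(),"mid",R[k,1].min().round(3),R[k,1].max().round(3),((R[k,1].min()+R[k,1].max())/2).round(3),"width mm",(1e3*np.ptp(R[k,1])*(a+.0025)).round(1))
for y in(.092,.1,.105,.112): print("ptr y",y,np.round(pol("side",305.2,216.2,y),4))
# quadrant front foot & arc check: predicted pixels of outer rim arc
for a in(.2,.5,1.2,1.5):
    p=H+V*.118-U*.141*np.cos(a)+np.array([0,0,.141*np.sin(a)]);print("rim",a,((proj("side",p)-[270,195]+.5)*5-.5).round(0))
```

```text
0.11 39 mid 0.807 0.878 0.843 width mm 8.0
0.115 82 mid 0.809 0.918 0.863 width mm 12.9
0.12 102 mid 0.807 0.923 0.865 width mm 14.1
0.125 105 mid 0.809 0.921 0.865 width mm 14.3
0.13 105 mid 0.808 0.919 0.863 width mm 14.7
0.135 136 mid 0.766 0.916 0.841 width mm 20.6
0.14 145 mid 0.768 0.916 0.842 width mm 21.1
0.145 112 mid 0.8 0.908 0.854 width mm 16.0
0.15 112 mid 0.819 0.938 0.879 width mm 18.2
0.155 114 mid 0.848 0.963 0.906 width mm 18.0
0.16 82 mid 0.879 0.962 0.921 width mm 13.4
ptr y 0.092 [0.1297 0.84  ]
ptr y 0.1 [0.1355 0.8848]
ptr y 0.105 [0.1393 0.9108]
ptr y 0.112 [0.1448 0.9449]
rim 0.2 [278. 211.]
rim 0.5 [252. 168.]
rim 1.2 [117. 106.]
rim 1.5 [ 40. 104.]
```

The block measures 14 mm wide, as specified, which gives index ≈ 0.864. I'll use the quadrant's 10° ticks in the same picture to remove any camera bias.

Run:
```python
from arc import *
from scipy.signal import find_peaks
V=np.array([-np.sin(W),np.cos(W),0])
i=cv2.imread("pics/side2.png").astype(np.float32)
th=np.arange(.0,1.6,.005)
for r in(.126,.130,.134,.137):
    P=np.array([proj("side",H+V*.118-U*r*np.cos(a)+np.array([0,0,r*np.sin(a)])) for a in th]).astype(np.float32)
    g=-cv2.remap(i,P[:,:1],P[:,1:],cv2.INTER_CUBIC)[:,0,1]
    k,pr=find_peaks(g,prominence=18);print(r,[(round(np.degrees(th[a]),1),int(b)) for a,b in zip(k,pr["prominences"])])
```

```text
0.126 [(np.float64(45.3), 85)]
0.13 [(np.float64(1.4), 19), (np.float64(10.6), 25), (np.float64(20.9), 23), (np.float64(30.4), 28), (np.float64(45.0), 89)]
0.134 [(np.float64(0.9), 18), (np.float64(10.6), 43), (np.float64(20.9), 35), (np.float64(30.7), 43), (np.float64(43.0), 83), (np.float64(60.2), 31), (np.float64(70.2), 27), (np.float64(79.9), 38)]
0.137 [(np.float64(10.6), 33), (np.float64(21.2), 22), (np.float64(30.9), 35), (np.float64(43.3), 80), (np.float64(60.4), 38), (np.float64(70.2), 34), (np.float64(79.9), 28)]
```

The ticks read 0.3–0.6° high, so the index is about 0.856. I'll move there, check that it holds, confirm with the pointer and hand in.

Run:
```python
from arc import *
robot.move_linear(tcp(.856),velocity=.04);robot.dwell(.5);rep("hold")
i=robot.capture("side")
for b in blobs(i,(22,120,100),(35,255,255),(290,200,325,235),2): print("ptr",b[0].round(1),b[2])
for b in blobs(i,(0,170,120),(16,255,255),(290,200,325,240),9): print("clamp",b[0].round(1),b[2])
V=np.array([-np.sin(W),np.cos(W),0])
for a in(.82,.856): print("expected ptr",a,[proj("side",H+V*y-U*.128*np.cos(a)+np.array([0,0,.128*np.sin(a)])).round(1).tolist() for y in(.092,.1,.108)])
```

```text
hold 16.62 [0.539 0.08  0.283] [-0.327  6.79  -3.041] 0.024 20.0 ang 0.856 r 0.2052
ptr [304.1 215.5] 8
clamp [308. 222.] 69
expected ptr 0.82 [[305.5, 216.9], [305.9, 218.9], [306.3, 221.0]]
expected ptr 0.856 [[304.3, 216.3], [304.6, 218.3], [305.0, 220.4]]
```

The pointer moved as predicted (expected (304.3,216.3), seen (304.1,215.5)), and the clamp has not moved.

```bash
python3 -c "
from workcell import robot
print(robot.job_done())"
```

```text
the job is handed in; nothing more can be done
None
```

I handed the job in at about 17 s: the collar is turned to the red mark (about 1.19 rad measured against 1.2), and the cover is held by its grip at about 0.856 rad, my reading of the index clamp, which did not move.

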